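Raise the inspection camera over the board

ROBOT

A 7-joint arm with a two-finger parallel gripper is mounted at the origin on the work surface. World frame = base frame: x ahead of the robot, y to its left, z up, the work surface at z = 0. Lengths are in m, angles in degrees, forces in N, time in s.
With the tool pointing down it reaches from about 0.425 to 0.875 m from the base axis. Payload 4.7 kg.
Tool frame: the origin (TCP) lies on the centre line of the jaws, within the pads' length; the fingertips stand 11 mm ahead of it and the grasp point (between the pads) lies 8 mm behind it (finger_overhang is the x of the fingertips in the tool frame, in m); x points along the fingers, z is the direction in which the jaws open and shut, and the axes are right-handed (so a half turn about x gives the same grasp; the last joint's range is limited). The gripper opens to 87 mm and grips with 3 to 60 N. Pads are 19 mm wide; open, the fingers measure 117 mm over their backs; the gripper's body (75 mm by 190 mm) begins 51 mm behind the grasp point.
Start: joints at [73.803, 18.392, -4.016, 83.108, 1.295, 78.541, -3.26], TCP at [0.19, -0.622, 0.234] pointing down, gripper open.
Joint ranges: [-163.93, 163.93], [-17.29, 119.83], [-79.2, 71.16], [3.27, 140.29], [-89.18, 269.18], [5.43, 117.66], [-154.24, 154.24]. Speed limits (degrees/s): [147.25, 147.25, 180, 180, 180, 180, 180].

INTERFACE

Orientations are given as [roll, pitch, yaw] about the fixed x, y, z axes, in that order (R = Rz(yaw) Ry(pitch) Rx(roll)).
In Python, from cell import get_obs, read_camera, sign_off, cut_out, finger_overhang gives the robot as it stands.
- The arm moves only by the tool servo_tool, never from a script. Its argument "rows" is one flat list of numbers, 5 for each row, row after row: the shift along the world's x, y, z in mm, then the turn about the world's z in degrees, then the closure, from 0 (fully open) to 1 (shut). A call has 1 to 10 rows; each row is the pose to reach, as a shift and turn from the pose commanded when the call began; what a row does not reach only later rows make up. A row lasts 1/12 s, in which the tool goes at most 41.7 mm and 7.16 degrees, less where a joint would pass 70% of its speed; a pose out of reach is approached as far as the arm can. A call with a gripper value outside its range is refused whole. The fingers move at their own pace and stop on an object; "force" is the grip in N (left out, the last holds). Time passes only in rows, so rows that repeat a pose let the fingers close. It gives the time, the measured TCP pose, the force and the opening at its end, in the units of the state.
- get_obs(): the state, without advancing time (a new reading comes with each control period).
- read_camera(name): name is "scene" or "top"; returns a dict with "frame" (384x512x3 uint8, blue, green, red), "range_z" (384x512 float32, m along the optical axis (not along the pixel's ray), 0 where there is no reading), "intrinsics" (3x3 intrinsics, pixels), "cam_to_world" (4x4, takes a point from camera to world coordinates). Camera axes: x right, y down, z forward; pixel columns grow to the right and rows downward; lengths in m; the calibration is good to about 2 mm. A picture is of the moment at which its call begins.
- sign_off(): hands the job in, once; it reports no verdict.
Trained networks look in a picture, given as the dict that the camera call returned (one of the last four; its "shot" number tells which), for a name from the list of things; names that differ only in an ending like _2 or _b are one class to them, and where a whole thing is asked for, a point or a joint stands for the part that bears it (a point fixed in the world has none). Each returns a list of dicts, best first, with "score" (0 to 1); they miss things now and then, are a little off and sometimes report something else, mostly with a low value. They report only what shows in the picture. A call takes as long as a camera call.
- cut_out(name, picture): "pixels" (384x512 bool, what is visible of it) and "extent" ([centre column, centre row, width, height] in pixels, round what is visible of it).
The state is a dict: "time_s": time; "qpos": joint angles; "joint_velocities": joint speeds; "effort": joint torques, N m; "tool_pos": TCP position; "tool_rot": TCP orientation; "force": force on the tool from outside, world axes, zero at the start; "wrist_torque": the same for the moment, N m; "grip_width": finger opening in m.
Only numpy, scipy, OpenCV 4.12 (cv2) and the standard library are available. Lean on these libraries where they do the work, as an engineer would, in place of code of your own. Each camera call takes 0.05 s, during which the arm holds its last target.

TASK

With its telescopic mast still down, slide the inspection camera along its rail until the carriage is up against the end block on the side of the white socket on the circuit board. Then squeeze the release button on the side of the mast's head and, keeping it squeezed, pull the mast straight up past its first stop to the second stop, as far as it goes. Finish while still gripping the head and holding the mast fully up with the carriage at the end block; leave the other things on the bench where they are.

Things in the scene. Friction and masses are not known exactly. Their poses are not given: they have to be found in the camera images.
- station: Fixed assembly. Origin on the bench top under the middle of the rail; x points across the rail to the preheater, y along the rail to the end block where the carriage must go. Rail: aluminium bar 36 mm wide, 18 mm high, 270 mm long. On the +x side the preheater, a white slotted box 320 mm (y) by 55 mm high, x from 60 to 280 mm, with a green board on top (parts up to 72 mm above the bench).
- rail_stop (a point): Top of the inner face of the +y end block, a dark steel block at the rail's end (44 x 15 mm, 42 mm high; a like one stands at the -y end). The carriage's end face meets this face at the end of its travel.
- socket (a point): Centre of the white square chip socket (42 x 42 mm) on the circuit board, 66 mm above the bench, level with the +y end position of the camera.
- carriage (a joint): Position in m of the black carriage (62 mm wide, 70 mm along the rail, top 45 mm above the bench) along the rail: 0 at the -y end block, 0.160 against the +y one. Starts between 0 and 0.06. About 3 N of friction; stays where left. The mast stands in its middle: an upright dark tube, 35 mm across at most, up to 116 mm above the bench.
- mast_head (a joint): Extension of the mast in m: 0 down, 0.055 first stop, 0.110 second stop, the end of travel. Locked at 0 while the release button is out; with it pressed in it lifts with about 3 to 6 N. If let go higher than 0.055 it sinks by its weight and the button's pin catches at the first stop; the second stop does not catch: there it must be held.
- head_grip (a point): Centre of the mast's head, an upright grey block on top of the mast, 34 mm (station x) by 36 mm (station y) by 46 mm high, plus the button; 141 mm above the bench when down. Grip it from above, closing along station y: 42 mm over the button, 37 mm with it pressed. On its +x face, below its middle, a 12 mm wide arm carries the camera. Its axes are the station's.
- camera_lens (a point): Centre of the lens under the inspection camera, a black cylinder 38 mm across and 50 mm high with the lens, hung 112 mm to station +x of the head's centre; moves with the head.
- release_button (a joint): Press of the release button in m: 0 out, 0.005 fully in; the mast is free from 0.0035. Spring: about 2 N to start, 6 N fully in. It moves towards station +y.
- button_face (a point): Centre of the outer face of the release button, a black plate 22 mm wide and 28 mm high on the station -y face of the head, 6 mm proud when out and 1 mm when fully in. The opposite face of the head is plain.
- solder_spool: bare metal solder spool standing on end, 54 mm across, 46 mm high, origin under its centre. To be left alone.
- flux_jar: small amber glass jar with black lid, 44 mm across, 40 mm high, origin under its centre. To be left alone.
- heat_sink: finned aluminium heat sink, 40 x 40 x 26 mm, origin under its centre. To be left alone.
- screwdriver: screwdriver lying flat, 160 mm long, black handle towards its own -x. To be left alone.
- brush: cleaning brush with wooden handle lying flat, 170 mm long, handle towards its own -x. To be left alone.
- cleaner_bottle: clear plastic bottle with white cap, 52 mm across, 110 mm high, origin under its centre. To be left alone.
- parts_tray: open grey parts tray, 100 x 70 x 18 mm, origin under its centre. To be left alone.

How it is judged:
By the outcome, as a careful person would: the job done as asked, in the order asked, and still so for the second after the job is handed in, while the arm keeps its last pose, push and grip.
It also fails if it takes over 35 s, if anything falls off the work surface, if the arm or the gripper's body presses on something with over 40 N, if the wrist force passes 120 N, or if a joint passes its speed limit or range.

## Working session

There is one attempt and no reset: what is moved stays moved. The work goes in short steps, Python scripts to look and compute and a tool call to move; the robot and the scene stay as the last step left them, time stands still between calls to the robot, and variables do not carry over. Pictures are saved under pics/ and viewed, and the job is handed in when it is done.

Besides the shell and the picture viewer there is one more tool, called by a JSON object that holds its "op" and its "data", one argument or row to a line. servo_tool: Moves the arm, as the interface text tells. Its arguments: {"type":"object","properties":{"rows":{"type":"array"},"force":{"type":"number"}},"required":["rows"]}

```bash
mkdir -p pics; ls
cat > h.py <<'E'
import numpy as np,cv2
from cell import *
def pts(p,mask=None):
    K=np.array(p["intrinsics"]);T=np.array(p["cam_to_world"]);z=p["range_z"]
    m=z>0
    if mask is not None:m&=mask
    v,u=np.nonzero(m);d=z[v,u]
    P=np.c_[(u-K[0,2])/K[0,0]*d,(v-K[1,2])/K[1,1]*d,d]
    return P@T[:3,:3].T+T[:3,3]
E
python3 - <<'E'
from h import *
for n in("scene","top"):
    p=read_camera(n);cv2.imwrite(f"pics/{n}0.png",p["frame"])
    print(n,np.round(p["cam_to_world"],3).tolist())
    for k in("mast_head","carriage","station","release_button","socket","rail_stop","camera_lens","solder_spool","cleaner_bottle"):
        try:
            r=cut_out(k,p)
        except Exception as e: print(k,e);continue
        for c in r[:2]:
            P=pts(p,c["pixels"]); print(k,round(c["score"],2),np.round(c["extent"]),len(P),np.round(np.percentile(P,[3,50,97],axis=0),3).tolist() if len(P) else "")
o=get_obs();print({k:np.round(v,3).tolist() for k,v in o.items()})
E
```

```text
pics
scene [[-0.086, 0.669, -0.738, 1.401], [0.996, 0.073, -0.05, 0.085], [0.02, -0.74, -0.672, 0.925], [0.0, 0.0, 0.0, 1.0]]
mast_head 0.8 [223. 206.  21.  54.] 689 [[0.512, -0.074, 0.104], [0.584, -0.053, 0.141], [0.652, -0.035, 0.164]]
mast_head 0.63 [386. 191.  16.  35.] 511 [[0.383, 0.374, 0.006], [0.405, 0.394, 0.06], [0.415, 0.417, 0.109]]
carriage 0.58 [226. 206.  25.  54.] 1042 [[0.499, -0.082, 0.028], [0.54, -0.049, 0.131], [0.652, -0.023, 0.164]]
station 0.87 [228. 246. 134. 130.] 12086 [[0.517, -0.166, 0.014], [0.704, -0.027, 0.055], [0.803, 0.128, 0.139]]
socket 0.64 [230. 244. 140. 133.] 12052 [[0.517, -0.166, 0.014], [0.705, -0.027, 0.055], [0.803, 0.128, 0.14]]
rail_stop 0.78 [226. 245. 136. 135.] 12332 [[0.514, -0.168, 0.012], [0.704, -0.028, 0.055], [0.803, 0.129, 0.14]]
camera_lens 0.89 [223. 206.  16.  61.] 707 [[0.509, -0.076, 0.105], [0.574, -0.053, 0.141], [0.652, -0.035, 0.164]]
camera_lens 0.45 [228. 245. 137. 131.] 12325 [[0.514, -0.168, 0.012], [0.704, -0.028, 0.055], [0.803, 0.129, 0.14]]
solder_spool 0.64 [210. 201.  16.  16.] 183 [[0.408, -0.141, -0.0], 
[... 1214 characters left out ...]
.  51.] 562 [[0.505, -0.08, 0.115], [0.559, -0.057, 0.147], [0.645, -0.041, 0.165]]
camera_lens 0.74 [288. 163.  16.  54.] 565 [[0.505, -0.08, 0.122], [0.56, -0.057, 0.147], [0.645, -0.041, 0.165]]
cleaner_bottle 0.93 [119. 230.  28.  20.] 443 [[0.363, 0.371, 0.003], [0.383, 0.384, 0.073], [0.409, 0.415, 0.11]]
{'time_s': 1.0, 'qpos': [73.803, 18.393, -4.017, 83.109, 1.295, 78.541, -3.26], 'joint_velocities': [-0.05, -0.071, 0.026, 0.021, -0.057, -0.012, 0.025], 'effort': [-0.0, -49.111, -0.403, -31.278, -0.064, 0.033, 0.0], 'tool_pos': [0.19, -0.622, 0.234], 'tool_rot': [-62.761, 89.997, -135.754], 'force': [0.574, 0.152, 0.45], 'wrist_torque': [-0.068, -0.042, -0.033], 'grip_width': 0.087}
```

Run:
```python
import cv2
a=cv2.imread("pics/scene0.png")[130:330,120:400];cv2.imwrite("pics/s0c.png",cv2.resize(a,None,fx=2.8,fy=2.8))
a=cv2.imread("pics/top0.png")[70:290,190:430];cv2.imwrite("pics/t0c.png",cv2.resize(a,None,fx=2.7,fy=2.7))
```

```text
(no output)
```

View pics/s0c.png

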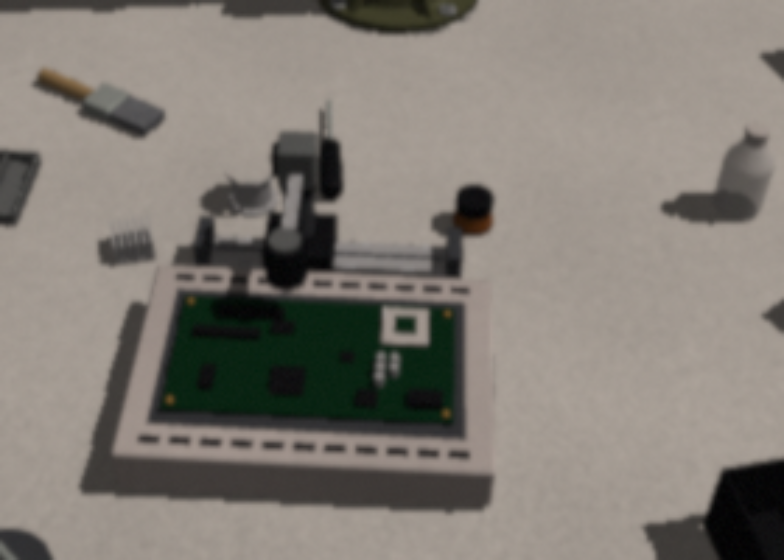

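View pics/t0c.png

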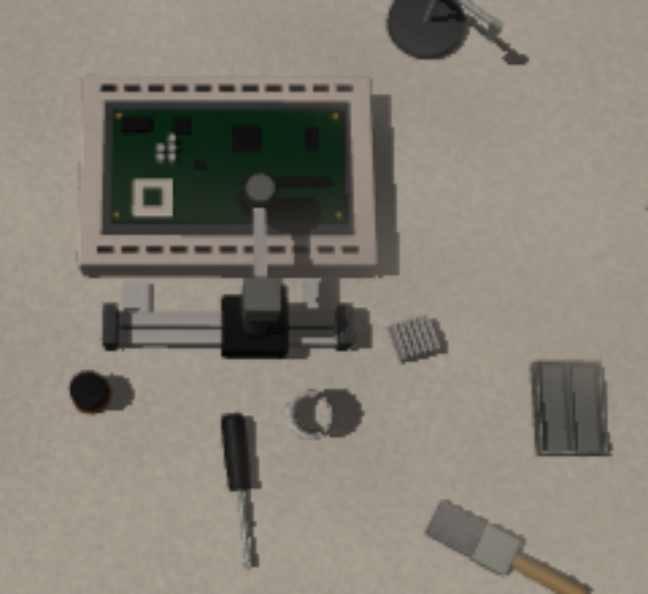

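View pics/top0.png

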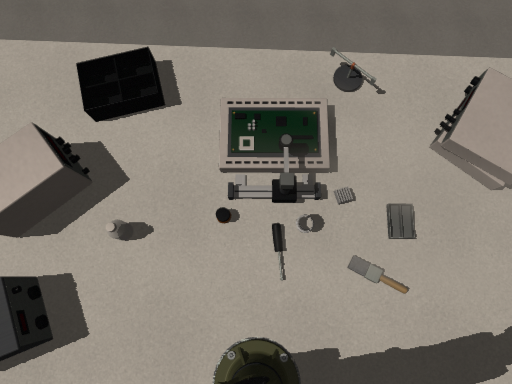

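The socket is on the left of the top view, which is world +y. The head is at about top pixel (288,181) and the carriage is toward the −y end. The station axes look almost parallel to the world's, so next I'll fit the yaw and the head position.

```bash
cat > m.py <<'E'
from h import *
def meas(tag=None):
    for n in("top","scene"):
        p=read_camera(n);P=pts(p)
        if tag: cv2.imwrite(f"pics/{n}{tag}.png",p["frame"])
        w=P[(P[:,0]>.45)&(P[:,0]<.85)&(abs(P[:,1])<.22)]
        b=w[(abs(w[:,2]-.055)<.006)&(w[:,0]>.55)]
        print(n,"box",cv2.minAreaRect((b[:,:2]*1000).astype(np.float32)))
        # long edge directions by bins
        h=w[(w[:,2]>.153)&(w[:,0]<.56)]
        print(" headtop",len(h),np.round(np.percentile(h,[2,50,98],axis=0),4).tolist(), cv2.minAreaRect((h[:,:2]*1000).astype(np.float32)))
        c=w[(w[:,2]>.153)&(w[:,0]>.6)]; print(" camtop",len(c),np.round(np.median(c,0),4) if len(c) else "")
        a=w[(abs(w[:,2]-.042)<.003)&(w[:,0]<.555)]
        for s,q in(("+",a[a[:,1]>.08]),("-",a[a[:,1]<-.13])):
            if len(q): print(" block",s,len(q),np.round(np.percentile(q,[3,50,97],axis=0),4).tolist())
if __name__=="__main__":
    import sys;meas(*sys.argv[1:])
E
python3 m.py
```

```text
top box ((689.7683715820312, -23.79168701171875), (220.3260498046875, 319.8829345703125), 2.3086915016174316)
 headtop 212 [[0.5049, -0.082, 0.154], [0.5201, -0.0589, 0.1629], [0.539, -0.0412, 0.166]] ((522.262939453125, -61.92015838623047), (35.047489166259766, 41.61768341064453), 2.064786672592163)
 camtop 0 
 block + 90 [[0.4513, 0.0888, 0.0393], [0.5058, 0.0977, 0.0409], [0.535, 0.1255, 0.0445]]
 block - 66 [[0.5055, -0.1614, 0.0397], [0.5259, -0.1557, 0.0416], [0.547, -0.1495, 0.0443]]
scene box ((691.9500122070312, -20.480575561523438), (223.90899658203125, 319.440673828125), 2.286557674407959)
 headtop 156 [[0.5056, -0.0776, 0.1533], [0.5279, -0.0564, 0.1623], [0.5401, -0.0385, 0.1653]] ((523.2191772460938, -59.22290802001953), (36.974571228027344, 39.56544494628906), 7.205704689025879)
 camtop 0 
 block + 65 [[0.4509, 0.0918, 0.0392], [0.5102, 0.1008, 0.0412], [0.5369, 0.1298, 0.0439]]
 block - 52 [[0.4806, -0.1582, 0.0392], [0.5269, -0.1516, 0.0408], [0.5483, -0.1402, 0.044]]
```

Run:
```python
from h import *
from scipy.spatial.transform import Rotation as R
o=get_obs();M=R.from_euler("xyz",o["tool_rot"],degrees=True).as_matrix();print(M.round(3),np.degrees(np.arctan2(M[1,2],M[0,2])),finger_overhang)
```

```text
[[ 0.     0.956  0.293]
 [-0.     0.293 -0.956]
 [-1.    -0.     0.   ]] -72.99201075855107 0.011
```

{"op": "servo_tool", "data": {
  "rows": [20, 34, 10, 5, 0, 40, 68, 20, 10, 0, 60, 102, 20, 16, 0, 80, 136, 20, 22, 0, 100, 170, 20, 29, 0, 120, 204, 20, 36, 0, 140, 238, 20, 43, 0, 160, 272, 20, 50, 0, 180, 306, 20, 57, 0, 200, 340, 20, 63, 0],
  "force": 15
}}

```text
time_s: 1.93
tool_pos: [0.3907, -0.2798, 0.2539]
tool_rot: [-52.4, 89.9, -62.0]
force: [0.8, -0.5, 0.6]
grip_width: 0.0872
```

{"op": "servo_tool", "data": {
  "rows": [20, 34, 0, 2, 0, 40, 68, 0, 4, 0, 60, 102, 0, 6, 0, 80, 136, 0, 8, 0, 100, 170, 0, 10, 0, 115, 196, 0, 12.3, 0, 125, 213, 0, 12.3, 0, 132.5, 223, 0, 12.3, 0, 132.5, 223, 0, 12.3, 0, 132.5, 223, 0, 12.3, 0]
}}

```text
time_s: 2.77
tool_pos: [0.5225, -0.0584, 0.2535]
tool_rot: [-148.5, 90.0, -146.1]
force: [-0.6, 0.2, -0.5]
grip_width: 0.0872
```

Run:
```python
from h import *
p=read_camera("scene");cv2.imwrite("pics/s1c.png",cv2.resize(p["frame"][110:300,150:350],None,fx=3,fy=3))
print(get_obs()["tool_pos"])
```

```text
[ 0.52218579 -0.05955151  0.25347408]
```

View pics/s1c.png

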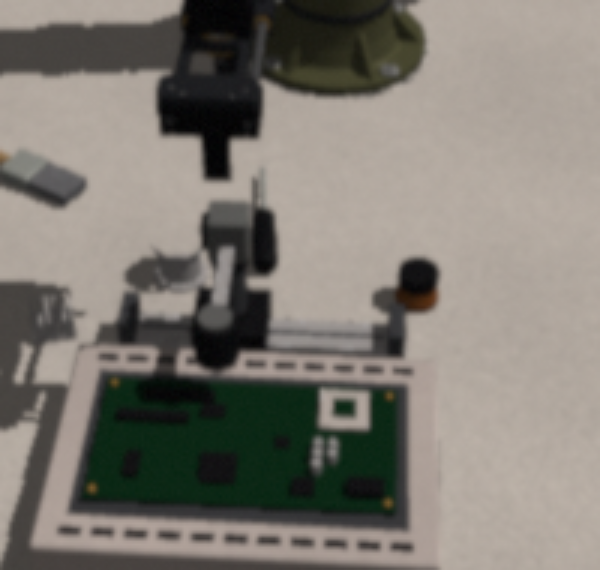

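Run:
```python
from h import *
for n in("scene","top"):
    p=read_camera(n);P=pts(p)
    w=P[(P[:,0]>.4)&(P[:,0]<.65)&(P[:,1]>-.2)&(P[:,1]<.1)]
    f=w[(w[:,2]>.245)&(w[:,2]<.275)]
    print(n,"finger",len(f),np.round(np.percentile(f,[3,25,50,75,97],axis=0),4).tolist() if len(f) else "")
    h=w[(w[:,2]>.15)&(w[:,2]<.18)]
    if len(h):print(" head",len(h),np.round(np.percentile(h,[2,10,50,90,98],axis=0),4).tolist())
    for z0 in(.12,.128,.136,.144,.152,.16):
        a=w[(abs(w[:,2]-z0)<.004)&(w[:,0]<.57)]
        if len(a):print(z0,len(a),np.round(np.percentile(a,[3,97],axis=0),4).tolist())
```

```text
scene finger 89 [[0.5734, -0.067, 0.2461], [0.5748, -0.062, 0.2506], [0.5759, -0.0554, 0.2581], [0.5771, -0.0502, 0.2647], [0.5795, -0.0455, 0.2726]]
 head 175 [[0.5057, -0.0783, 0.1504], [0.5107, -0.072, 0.1532], [0.5283, -0.0567, 0.1619], [0.5388, -0.0415, 0.1643], [0.5414, -0.0383, 0.1654]]
0.12 13 [[0.5181, -0.0718, 0.1177], [0.5404, -0.0388, 0.1234]]
0.128 30 [[0.5122, -0.0765, 0.1244], [0.5539, -0.0383, 0.1311]]
0.136 73 [[0.5094, -0.0778, 0.1325], [0.567, -0.0387, 0.1395]]
0.144 36 [[0.5317, -0.0774, 0.1406], [0.5493, -0.0388, 0.1479]]
0.152 45 [[0.5101, -0.0788, 0.148], [0.5401, -0.0379, 0.1558]]
0.16 116 [[0.5057, -0.0729, 0.1572], [0.5407, -0.0393, 0.1636]]
top finger 0
```

{"op": "servo_tool", "data": {
  "rows": [1, 0, -35, 0, 0, 1, 0, -65, 0, 0, 1, 0, -85, 0, 0, 1, 0, -95, 0, 0, 1, 0, -95, 0, 0.4, 1, 0, -95, 0, 0.7, 1, 0, -95, 0, 1, 1, 0, -95, 0, 1, 1, 0, -95, 0, 1, 1, 0, -95, 0, 1],
  "force": 12
}}

```text
time_s: 3.75
tool_pos: [0.5242, -0.0587, 0.1596]
tool_rot: [-21.5, 89.9, -19.2]
force: [-0.6, -0.1, -0.0]
grip_width: 0.0548
```

Run:
```python
from h import *
p=read_camera("scene");cv2.imwrite("pics/s2c.png",cv2.resize(p["frame"][110:300,150:350],None,fx=3,fy=3))
o=get_obs();print({k:np.round(o[k],4) for k in("time_s","tool_pos","force","grip_width")})
```

```text
{'time_s': np.float64(3.8), 'tool_pos': array([ 0.524 , -0.0587,  0.1593]), 'force': array([-0.1272, -0.5076, -0.1802]), 'grip_width': np.float64(0.0507)}
```

View pics/s2c.png

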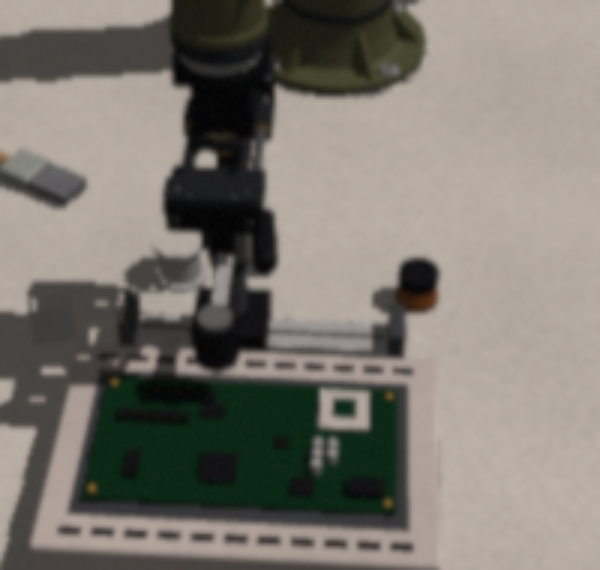

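The gripper is now around the top of the head, at about picture pixel (230,245), and the camera arm is below the fingers. The jaws are still closing.

{"op": "servo_tool", "data": {
  "rows": [0, 0, 0, 0, 1, 0, 0, 0, 0, 1, 0, 0, 0, 0, 1, 0, 0, 0, 0, 1, 0, 0, 0, 0, 1, 0, 0, 0, 0, 1]
}}

```text
time_s: 4.3
tool_pos: [0.5205, -0.0588, 0.1586]
tool_rot: [-176.0, 89.6, -173.7]
force: [-9.5, -0.6, 7.7]
grip_width: 0.0337
```

{"op": "servo_tool", "data": {
  "rows": [-2, 6, 0, 0, 1, -3, 16, 0, 0, 1, -3.4, 28, 0, 0, 1, -4, 40, 0, 0, 1, -4.4, 52, 0, 0, 1, -5, 64, 0, 0, 1, -5.4, 76, 0, 0, 1, -6, 86, 0, 0, 1, -6.4, 92, 0, 0, 1, -6.4, 92, 0, 0, 1]
}}

```text
time_s: 5.13
tool_pos: [0.5166, 0.0349, 0.1586]
tool_rot: [138.0, 89.9, 140.4]
force: [-2.6, 1.6, 3.1]
grip_width: 0.0339
```

{"op": "servo_tool", "data": {
  "rows": [-0.2, 4, 0, 0, 1, -0.3, 8, 0, 0, 1, -0.4, 11, 0, 0, 1, -0.5, 13, 0, 0, 1, -0.5, 13, 0, 0, 1]
}}

```text
time_s: 5.55
tool_pos: [0.5162, 0.0465, 0.1586]
tool_rot: [-173.9, 89.9, -171.6]
force: [-3.7, -2.0, 4.3]
grip_width: 0.0342
```

{"op": "servo_tool", "data": {
  "rows": [0, 2, 0, 0, 1, 0, 4, 0, 0, 1, 0, 6, 0, 0, 1, 0, 6, 0, 0, 1]
}}

```text
time_s: 5.88
tool_pos: [0.5161, 0.0503, 0.1586]
tool_rot: [-120.9, 89.8, -118.7]
force: [-5.8, -6.3, 5.9]
grip_width: 0.0339
```

{"op": "servo_tool", "data": {
  "rows": [-0.5, 1.5, 0, 0, 1, -1, 3, 0, 0, 1, -1, 3, 0, 0, 1, -1, 3, 0, 0, 1]
}}

```text
time_s: 6.22
tool_pos: [0.516, 0.0505, 0.1586]
tool_rot: [-92.0, 89.6, -89.8]
force: [-3.2, -10.6, 5.4]
grip_width: 0.0338
```

Run:
```python
from h import *
p=read_camera("scene");cv2.imwrite("pics/s3c.png",cv2.resize(p["frame"][150:270,180:330],None,fx=5,fy=5))
o=get_obs();print({k:np.round(o[k],4) for k in("time_s","tool_pos","force","grip_width")})
p=read_camera("top");cv2.imwrite("pics/t3c.png",cv2.resize(p["frame"][130:230,210:340],None,fx=5,fy=5))
```

```text
{'time_s': np.float64(6.2667), 'tool_pos': array([0.516 , 0.0505, 0.1586]), 'force': array([ -3.4605, -10.6325,   4.9584]), 'grip_width': np.float64(0.034)}
```

View pics/s3c.png

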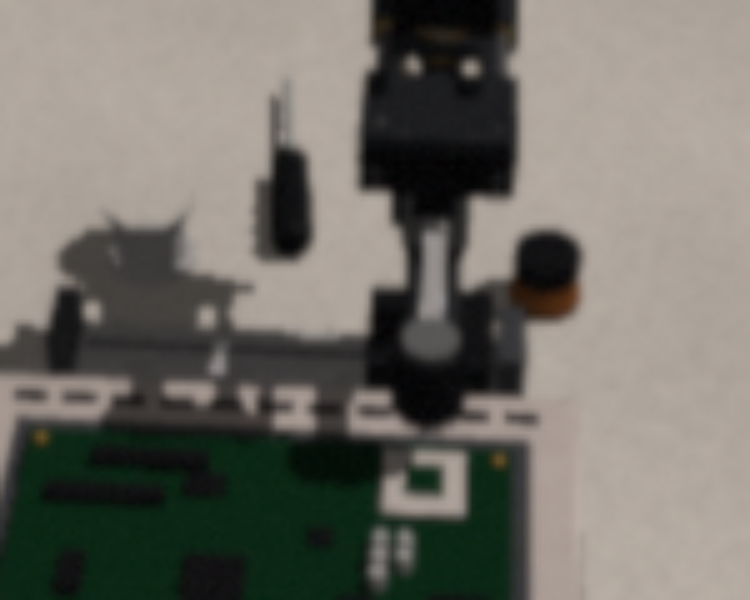

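View pics/t3c.png

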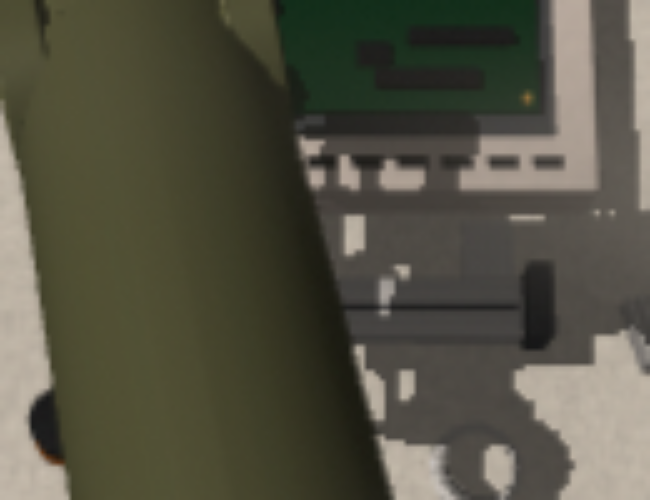

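{"op": "servo_tool", "data": {
  "rows": [0, -3, 0, 0, 0.6, 0, -4, 0, 0, 0.2, 0, -4, 0, 0, 0, 0, -4, 0, 0, 0, 0, -4, 10, 0, 0, 0, -4, 30, 0, 0, 0, -4, 45, 0, 0, 0, -4, 50, 0, 0, 0, -4, 50, 0, 0]
}}

```text
time_s: 7.07
tool_pos: [0.5169, 0.052, 0.2105]
tool_rot: [-2.3, 89.8, 0.0]
force: [-0.9, 0.1, 0.6]
grip_width: 0.0801
```

Run:
```python
from h import *
o=get_obs();print({k:np.round(o[k],4) for k in("time_s","tool_pos","force","grip_width","qpos")})
for n in ("scene",):
    p=read_camera(n);P=pts(p)
    w=P[(P[:,0]>.4)&(P[:,0]<.65)&(P[:,1]>-.05)&(P[:,1]<.15)]
    h=w[(w[:,2]>.15)&(w[:,2]<.175)]
    if len(h):print(" head",len(h),np.round(np.percentile(h,[2,10,50,90,98],axis=0),4).tolist())
    f=w[(w[:,2]>.185)&(w[:,2]<.225)]
    if len(f):print(" fing",len(f),np.round(np.percentile(f,[2,10,50,90,98],axis=0),4).tolist())
    for z0 in(.128,.136,.144,.152,.16):
        a=w[(abs(w[:,2]-z0)<.004)&(w[:,0]<.57)]
        if len(a):print(z0,len(a),np.round(np.percentile(a,[3,97],axis=0),4).tolist())
    cv2.imwrite("pics/s4c.png",cv2.resize(p["frame"][150:270,180:330],None,fx=5,fy=5))
```

```text
{'time_s': np.float64(7.0667), 'tool_pos': array([0.5169, 0.052 , 0.2105]), 'force': array([-0.8768,  0.0938,  0.5656]), 'grip_width': np.float64(0.0801), 'qpos': array([ 33.1983,   5.9953, -44.1517, 102.2457,   4.3995,  73.276 ,
        -9.7133])}
 head 127 [[0.5041, 0.0292, 0.1505], [0.5112, 0.0339, 0.1522], [0.5294, 0.0481, 0.1607], [0.5349, 0.0679, 0.1634], [0.5365, 0.0702, 0.1651]]
 fing 66 [[0.5637, 0.0457, 0.1993], [0.5644, 0.0462, 0.2023], [0.5666, 0.0558, 0.211], [0.5685, 0.0643, 0.2201], [0.5697, 0.0657, 0.2226]]
0.128 24 [[0.5278, 0.0316, 0.1241], [0.5368, 0.0681, 0.131]]
0.136 69 [[0.5285, 0.0323, 0.1334], [0.5661, 0.0693, 0.1394]]
0.144 38 [[0.5275, 0.0299, 0.1406], [0.5434, 0.0687, 0.1479]]
0.152 42 [[0.5119, 0.029, 0.1485], [0.5357, 0.0687, 0.1552]]
0.16 84 [[0.5041, 0.0354, 0.1566], [0.5363, 0.0702, 0.1636]]
```

View pics/s4c.png

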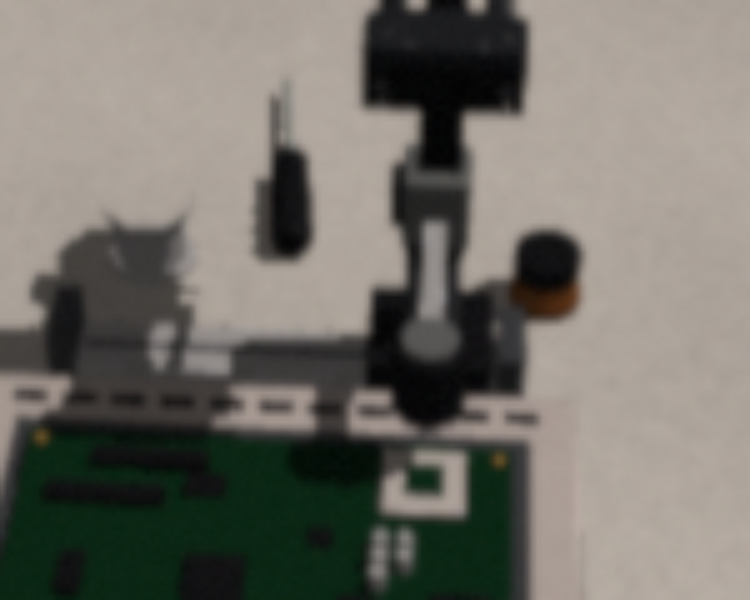

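{"op": "servo_tool", "data": {
  "rows": [0, 0, 0, -7, 0, 0, 0, 0, -14, 0, 0, 0, 0, -21, 0, 0, 0, 0, -28, 0, 0, 0, 0, -35, 0, 0, 0, 0, -42, 0, 0, 0, 0, -49, 0, 0, 0, 0, -56, 0, 0, 0, 0, -63, 0, 0, 0, 0, -70, 0]
}}

```text
time_s: 7.95
tool_pos: [0.515, 0.0515, 0.2073]
tool_rot: [-117.3, 89.9, 174.6]
force: [0.1, 0.5, 1.3]
grip_width: 0.0868
```

{"op": "servo_tool", "data": {
  "rows": [0, 0, 0, -7, 0, 0, 0, 0, -14, 0, 0, 0, 0, -20, 0, 0, 0, 0, -20, 0, 0, 0, 0, -20, 0]
}}

```text
time_s: 8.37
tool_pos: [0.5151, 0.0515, 0.2077]
tool_rot: [-96.2, 89.9, 176.3]
force: [0.4, 0.1, -0.5]
grip_width: 0.087
```

Run:
```python
from h import *
from scipy.spatial.transform import Rotation as R
o=get_obs();print({k:np.round(o[k],4) for k in("time_s","tool_pos","force","grip_width","qpos")})
M=R.from_euler("xyz",o["tool_rot"],degrees=True).as_matrix();print(np.degrees(np.arctan2(M[1,2],M[0,2])))
p=read_camera("scene");cv2.imwrite("pics/s5c.png",cv2.resize(p["frame"][150:270,180:330],None,fx=5,fy=5))
```

```text
{'time_s': np.float64(8.3667), 'tool_pos': array([0.5151, 0.0515, 0.2077]), 'force': array([ 0.3843,  0.106 , -0.543 ]), 'grip_width': np.float64(0.087), 'qpos': array([ 28.1554,   5.547 , -38.6629, 102.5888,   3.594 ,  73.193 ,
       -98.9297])}
-87.50759226426591
```

View pics/s5c.png

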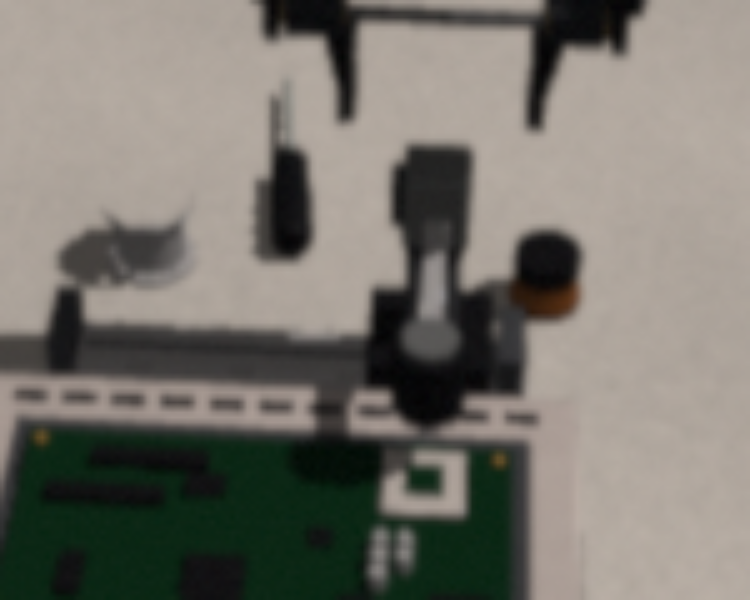

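{"op": "servo_tool", "data": {
  "rows": [1, 0, -25, 0, 0, 1, 0, -50, 0, 0, 1, 0, -68, 0, 0, 1, 0, -76, 0, 0, 1, 0, -76, 0, 0.3, 1, 0, -76, 0, 1, 1, 0, -76, 0, 1, 1, 0, -76, 0, 1, 1, 0, -76, 0, 1, 1, 0, -76, 0, 1],
  "force": 30
}}

```text
time_s: 9.25
tool_pos: [0.5172, 0.0514, 0.1334]
tool_rot: [76.5, 89.9, -11.2]
force: [0.4, -0.9, -0.2]
grip_width: 0.0548
```

{"op": "servo_tool", "data": {
  "rows": [0, 0, 0, 0, 1, 0, 0, 0, 0, 1, 0, 0, 0, 0, 1, 0, 0, 0, 0, 1, 0, 0, 0, 0, 1, 0, 0, 0, 0, 1]
}}

```text
time_s: 9.75
tool_pos: [0.517, 0.0509, 0.133]
tool_rot: [36.5, 89.9, -51.2]
force: [0.5, -2.5, 3.8]
grip_width: 0.0364
```

{"op": "servo_tool", "data": {
  "rows": [0, 1, 0, 0, 1, 0, 2, 0, 0, 1, 0, 2, 4, 0, 1, 0, 2, 10, 0, 1, 0, 2, 16, 0, 1, 0, 2, 16, 0, 1]
}}

```text
time_s: 10.25
tool_pos: [0.5169, 0.0514, 0.1483]
tool_rot: [4.2, 89.9, -83.6]
force: [4.1, -6.3, -4.1]
grip_width: 0.037
```

{"op": "servo_tool", "data": {
  "rows": [0, 0, 8, 0, 1, 0, 0, 18, 0, 1, 0, 0, 28, 0, 1, 0, 0, 38, 0, 1, 0, 0, 48, 0, 1, 0, 0, 58, 0, 1, 0, 0, 68, 0, 1, 0, 0, 76, 0, 1, 0, 0, 82, 0, 1, 0, 0, 82, 0, 1]
}}

```text
time_s: 11.08
tool_pos: [0.5169, 0.0515, 0.2303]
tool_rot: [-2.4, 89.9, -90.2]
force: [1.9, -4.3, -3.8]
grip_width: 0.0366
```

Run:
```python
from h import *
o=get_obs();print({k:np.round(o[k],4) for k in("time_s","tool_pos","force","grip_width","qpos")})
p=read_camera("scene");cv2.imwrite("pics/s6c.png",cv2.resize(p["frame"][120:270,180:340],None,fx=4,fy=4))
```

```text
{'time_s': np.float64(11.0833), 'tool_pos': array([0.5169, 0.0515, 0.2303]), 'force': array([ 1.8946, -4.3485, -3.7906]), 'grip_width': np.float64(0.0366), 'qpos': array([ 28.2864,   4.7947, -38.677 , 100.6195,   3.2325,  75.6813,
       -98.8639])}
```

View pics/s6c.png

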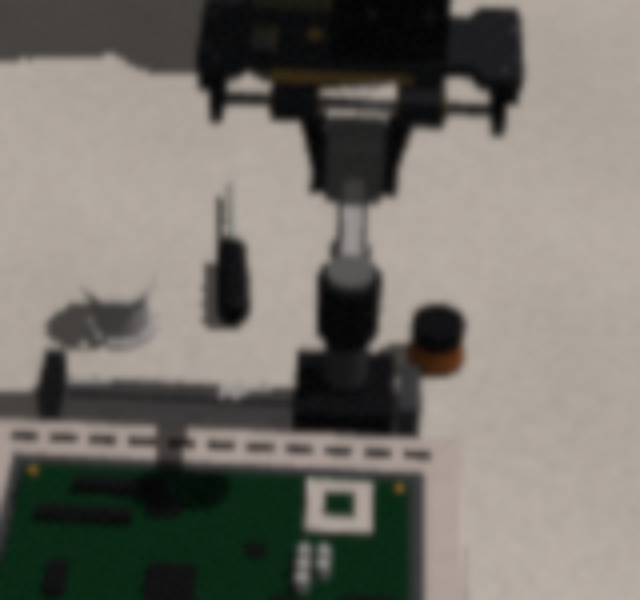

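The head is rising with the gripper, with the arm and camera up at about picture pixel (350,280), and the carriage is still against the end block. About 12 mm is left.

{"op": "servo_tool", "data": {
  "rows": [0, 0, 4, 0, 1, 0, 0, 8, 0, 1, 0, 0, 10, 0, 1, 0, 0, 12, 0, 1, 0, 0, 13, 0, 1, 0, 0, 14, 0, 1, 0, 0, 14, 0, 1]
}}

```text
time_s: 11.72
tool_pos: [0.5168, 0.0514, 0.2431]
tool_rot: [-15.3, 89.9, -103.1]
force: [3.2, -4.7, -4.0]
grip_width: 0.0365
```

{"op": "servo_tool", "data": {
  "rows": [0, 0, 1, 0, 1, 0, 0, 2, 0, 1, 0, 0, 2, 0, 1, 0, 0, 2, 0, 1]
}}

```text
time_s: 12.05
tool_pos: [0.5166, 0.0514, 0.2431]
tool_rot: [-49.7, 89.9, -137.4]
force: [6.1, -3.6, -14.2]
grip_width: 0.0364
```

{"op": "servo_tool", "data": {
  "rows": [0, 1, 0, 0, 1, 0, 1, 0, 0, 1, 0, 1, 0, 0, 1, 0, 1, 0, 0, 1, 0, 1, 0, 0, 1, 0, 1, 0, 0, 1, 0, 1, 0, 0, 1, 0, 1, 0, 0, 1, 0, 1, 0, 0, 1, 0, 1, 0, 0, 1]
}}

```text
time_s: 12.88
tool_pos: [0.5166, 0.0515, 0.2431]
tool_rot: [-36.6, 89.8, -124.4]
force: [5.7, -6.1, -14.2]
grip_width: 0.0366
```

Run:
```python
from h import *
o=get_obs();print({k:np.round(o[k],4) for k in("time_s","tool_pos","force","grip_width")})
p=read_camera("scene");cv2.imwrite("pics/s7c.png",cv2.resize(p["frame"][100:270,180:340],None,fx=3.5,fy=3.5))
P=pts(p)
w=P[(P[:,0]>.6)&(P[:,0]<.66)&(P[:,1]>.02)&(P[:,1]<.09)&(P[:,2]>.1)]
print("camera z",np.round(np.percentile(w,[2,50,98],axis=0),3).tolist())
```

```text
{'time_s': np.float64(12.8833), 'tool_pos': array([0.5166, 0.0515, 0.2431]), 'force': array([  5.7388,  -6.1085, -14.1797]), 'grip_width': np.float64(0.0366)}
camera z [[0.609, 0.039, 0.21], [0.641, 0.057, 0.245], [0.649, 0.074, 0.259]]
```

View pics/s7c.png

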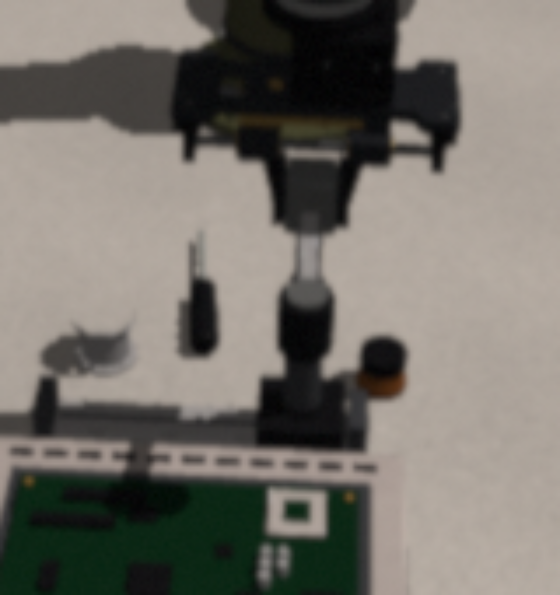

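```bash
python3 -c "
from cell import *
print(sign_off())"
```

```text
the job is handed in; nothing more can be done
None
```

The mast is fully up at its second stop and held there by the head, with the carriage against the +y end block. I handed the job in at about 12.9 s on the clock.

- **Slide:** I gripped the top of the head across its plain x faces, so the button was not touched. I then slid the carriage about 109 mm until it stopped moving against about 10 N, with the mast still down.
- **Lift:** I regripped along station y with 30 N. The jaws read 36.5 mm, which means the button is fully pressed. I then lifted straight up.
- **Last checks:**
  - The tool rose 110 mm and stopped there, taking 14 N of upward pull without moving.
  - It stayed put over a further 0.8 s hold, pressing about 6 N towards the end block.
  - The last picture shows the head still between the fingers and the carriage at the block, with the nearby loose things not visibly moved. The rest of the bench is outside that crop.
- **Disagreement:** the two cameras differed by about 3 mm in y. I corrected for this by comparing with the finger positions and relied on contact forces for the stops.

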